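# Unlock the board-sample holder

## Task

Free the board samples in the blue sample holder: take the red-handled locking bar by its handle and lift it straight up and level, so that both ends come well clear of their brackets together. Then set it down flat in the empty grey, black-lined tray, handle up, without tipping or dropping it, and leave the yellow-handled bar locked in the white holder.

Things in the scene. Friction and masses are not known exactly. Their poses are not given: they have to be found in the camera images.
- bar_red_grip (a point): Centre of the red handle of a loose aluminium locking bar, 224 mm long (x), 24 wide (y), 20 high, about 0.35 kg. The handle, a block 70 long (x), 24 wide (y), 44 high, stands on the bar's middle. This point is 42 mm above the bar's underside, 22 above its top face, 22 below the handle's top; z up. The bar starts in the blue holder's brackets, this point 84 mm above the bench.
- holder_blue: Fixed holder: blue base 270 x 130 x 10 mm, pile of brown board on it (150 x 114, top 38 mm above the bench). Origin: centre of its underside, on the bench; x along its length, z up. Two steel U brackets, open at the top, at x = -100 and +100: pocket floor at 42 mm, cheeks and outer end stops up to 76 mm, slot 32 wide (y), stops 230 apart (x): the bar is free once raised over 34 mm.
- tray: Fixed, empty grey plastic tray with a black floor, 300 x 130 mm outside, 290 x 120 inside, walls 5 thick and up to 22 mm above the bench, floor 5 mm above the bench. Origin: centre of its underside; x along its length, z up. With the bar lying in it the handle's centre is 47 mm above the bench. The bar fits in lengthwise only.
- bar_yellow_grip (a point): Centre of the yellow handle of a second, otherwise identical locking bar, lying in a holder like the blue one but with a white base plate; same axes and sizes. To be left where it is.
Mind the look-alikes: they are no part of the job. Leave any turquoise look-alike of the part that bears bar_red_grip alone.

How it is judged:
By the outcome, as a careful person would: the job done as asked, in the order asked, and still so for the second after the job is handed in, with the robot touching nothing.
It also fails if it takes over 38 s, if anything falls off the work surface, if the arm or the gripper's body presses on something with over 40 N, if the wrist force passes 120 N, or if a joint passes its speed limit or range.

## Robot

A 6-joint arm with a two-finger parallel gripper is mounted at the origin on the work surface. World frame = base frame: x ahead of the robot, y to its left, z up, the work surface at z = 0. Lengths are in m, angles in rad, forces in N, time in s.
With the tool pointing down it reaches from about 0.275 to 1 m from the base axis. Payload 8.4 kg.
Tool frame: the origin (TCP) lies on the centre line of the jaws, within the pads' length; the fingertips stand 17 mm ahead of it and the grasp point (between the pads) lies 2 mm behind it (bot.tcp_to_tips is the y of the fingertips in the tool frame, in m); y points along the fingers, z is the direction in which the jaws open and shut, and the axes are right-handed (so a half turn about y gives the same grasp; the last joint's range is limited). The gripper opens to 85 mm and grips with 20 to 120 N. Pads are 22 mm wide; open, the fingers measure 114 mm over their backs; the gripper's body (76 mm by 85 mm) begins 54 mm behind the grasp point. The pads swing forward as they close: fully open they stand 13 mm farther back than shut.
Start: joints at [-1.183, 0.353, 1.633, -0, 1.155, -0.002], TCP at [0.238, -0.578, 0.248] pointing down, gripper open.
Joint ranges: [-2.63, 2.63], [-0.92, 2.1], [0.06, 2.66], [-1.3, 4.44], [0, 2.69], [-3.02, 3.02]. Speed limits (rad/s): [2.22, 2.22, 2.79, 3.14, 3.14, 3.14].

## Interface

Orientations are given as a unit quaternion [x, y, z, w].
In Python, from workcell import bot, hand, kinematics, get_obs, vision, hand_in gives the robot as it stands. The module is installed in compiled form; this text tells all that it offers. Calls block until the motion is done:
- bot.reach(position, orientation): joint-space move of the TCP to a pose.
- bot.servo_line(position, ori=None, velocity=0.15): straight line of the TCP; ori=None keeps the orientation; velocity is the mean speed in m/s.
- bot.goto_joints(angles): joint-space move.
- hand.move_gripper(opening, strength=None): finger opening in m; strength is the grip in N (None keeps the last); returns when the fingers have stopped.
- bot.dwell(seconds).
- kinematics.solve_ik(position, orientation): joint angles nearest the present ones, or None.
- get_obs(): the state.
- vision.read_camera(name): name is "side" or "top"; returns a dict with "frame" (420x560x3 uint8, red, green, blue), "intrinsics" (3x3 intrinsics, pixels), "view" (4x4, takes a point from world to camera coordinates). Camera axes: x right, y down, z forward; pixel columns grow to the right and rows downward; lengths in m; the calibration is good to about 2 mm. A picture is of the moment at which its call begins. There is no depth.
A pose or a line that the arm cannot do raises bot.IKError and nothing moves.
- hand_in(): hands the job in, once; it reports no verdict.
The state is a dict: "time_s": time; "joint_pos": joint angles; "joint_vel": joint speeds; "joint_efforts": joint torques, N m; "position": TCP position; "orientation": TCP orientation; "wrist_force": force on the tool from outside, world axes, zero at the start; "ft_torque": the same for the moment, N m; "gripper_width": finger opening in m.
Only numpy, scipy, OpenCV 4.12 (cv2) and the standard library are available. Lean on these libraries where they do the work, as an engineer would, in place of code of your own. Each camera call takes 0.05 s, during which the arm holds its last target.

## Working session

There is one attempt and no reset: what is moved stays moved. The work goes in short steps, each a Python script; the robot and the scene stay as the last script left them, time stands still between calls to the robot, and variables do not carry over. Pictures are saved under pics/ and viewed, and the job is handed in when it is done.

```bash
mkdir -p pics; ls; python3 - <<'E'
from workcell import bot,hand,get_obs,vision
import cv2,pickle
d={}
for n in("top","side"):
    c=vision.read_camera(n);d[n]=c
    cv2.imwrite(f"pics/{n}0.png",c["frame"][:,:,::-1]);print(n,c["intrinsics"],c["view"])
pickle.dump(d,open("cam0.pkl","wb"))
print(get_obs(),bot.tcp_to_tips)
E
```

```text
pics
top [[382.55911636   0.         283.07037158]
 [  0.         382.55911636 212.77762177]
 [  0.           0.           1.        ]] [[-4.10379464e-04 -9.99734369e-01 -2.30439315e-02 -7.92400704e-02]
 [-9.95782839e-01  2.52260881e-03 -9.17070032e-02  4.71044805e-01]
 [ 9.17407738e-02  2.29091169e-02 -9.95519363e-01  1.00318929e+00]
 [ 0.00000000e+00  0.00000000e+00  0.00000000e+00  1.00000000e+00]]
side [[456.08925386   0.         276.67792541]
 [  0.         456.08925386 207.75516064]
 [  0.           0.           1.        ]] [[-0.95950934 -0.28162716  0.00528783  0.41392364]
 [-0.13600921  0.44678353 -0.88424316  0.18369203]
 [ 0.24666438 -0.84915877 -0.46699686  0.98359868]
 [ 0.          0.          0.          1.        ]]
{'time_s': 0.1, 'joint_pos': array([-1.18340130e+00,  3.53611364e-01,  1.63407732e+00, -7.12427650e-06,
        1.15519472e+00, -2.43037629e-03]), 'joint_vel': array([-0.00051268, -0.00234505, -0.00123899, -0.00253766, -0.0002626 ,
       -0.00185299]), 'joint_efforts': array([ 3.65742817e-04, -6.06358051e+01, -3.42818606e+01,  4.19174046e-05,
        3.81557198e-03, -2.12440753e-06]), 'position': array([ 0.23734006, -0.57773228,  0.24760894]), 'orientation': array([-0.1370436 ,  0.69416456, -0.69326959,  0.13686448]), 'wrist_force': array([-0.78417611, -0.0515362 , -1.15747273]), 'ft_torque': array([0.02978262, 0.00044254, 0.00305383]), 'gripper_width': 0.08539828819189924} 0.017
```

View pics/top0.png

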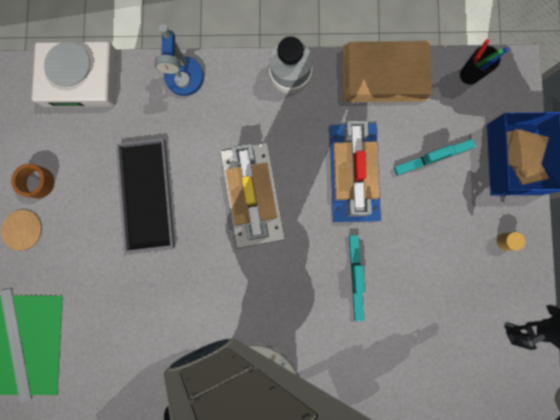

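View pics/side0.png

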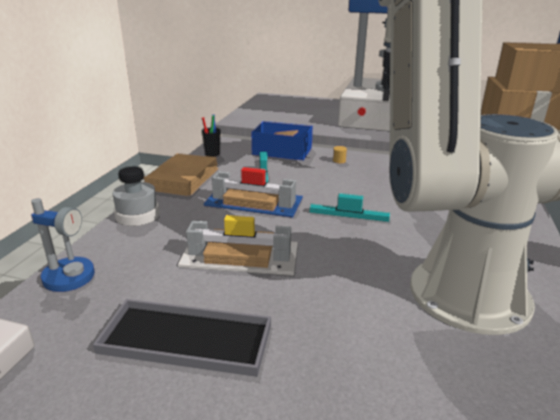

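Top view: the red-handled bar is at about (360,165) in the blue holder, and the yellow one at (249,190) in the white holder. The black-floored tray is at (146,195). Two turquoise look-alikes lie at (357,278) and (435,157). The one meant is (360,165): it has the red handle and sits over the blue base plate. Next I'll measure and take an enlarged crop.

```bash
cat > h.py <<'E'
import numpy as np,cv2
def ray(c,uv):
    K,V=c["intrinsics"],c["view"];R,t=V[:3,:3],V[:3,3]
    return -R.T@t, R.T@np.linalg.inv(K)@np.array([uv[0],uv[1],1.])
def onz(c,uv,z):
    o,d=ray(c,uv);return o+d*(z-o[2])/d[2]
def proj(c,p):
    q=c["view"][:3,:3]@np.asarray(p)+c["view"][:3,3];q=c["intrinsics"]@q;return q[:2]/q[2]
def mask(c,lo,hi,roi):
    h=cv2.cvtColor(c["frame"],cv2.COLOR_RGB2HSV);m=cv2.inRange(h,np.array(lo),np.array(hi))
    z=np.zeros_like(m);x0,y0,x1,y1=roi;z[y0:y1,x0:x1]=m[y0:y1,x0:x1];return z
def big(m):
    cs,_=cv2.findContours(m,cv2.RETR_EXTERNAL,cv2.CHAIN_APPROX_NONE);return max(cs,key=cv2.contourArea)
def rect(c,cn,z):
    P=np.array([onz(c,p[0],z)[:2] for p in cn],np.float32)*1000
    (a,b),(w,h),an=cv2.minAreaRect(P)
    if w<h: w,h,an=h,w,an+90
    return np.round([a,b,w,h,(an+90)%180-90],1)
E
python3 - <<'E'
import pickle,cv2,numpy as np
from h import *
d=pickle.load(open("cam0.pkl","rb"));t,s=d["top"],d["side"]
for n,c,roi in(("top",t,(330,120,390,225)),("side",s,(235,160,270,190))):
    m=mask(c,(0,150,80),(8,255,255),roi);cn=big(m)
    print(n,"red",cv2.boundingRect(cn),cv2.minAreaRect(cn),rect(c,cn,.106))
    h=cv2.cvtColor(c["frame"],cv2.COLOR_RGB2HSV)
m=mask(t,(20,150,60),(35,255,255),(225,140,285,245));print("yel",rect(t,big(m),.106))
m=mask(t,(100,150,60),(125,255,255),(325,115,390,225));
P=cv2.findNonZero(m);hull=cv2.convexHull(P);print("blue",rect(t,hull,.010),cv2.minAreaRect(hull))
for n,c,roi in(("top",t,(112,130,182,260)),("side",s,(90,295,280,375))):
    m=mask(c,(0,0,0),(180,255,40),roi);cn=big(m);print(n,"trayfloor",rect(c,cn,.005),cv2.minAreaRect(cn))
# bar ends (bright alu) 
f=t["frame"]
a=cv2.resize(f[110:235,320:400],None,fx=4.5,fy=4.5,interpolation=cv2.INTER_CUBIC)
b=cv2.resize(f[130:255,105:185],None,fx=4.5,fy=4.5,interpolation=cv2.INTER_CUBIC)
cv2.imwrite("pics/crop1.png",np.hstack([a,b])[:,:,::-1])
cv2.imwrite("pics/crop2.png",cv2.resize(s["frame"][140:270,170:310],None,fx=4,fy=4,interpolation=cv2.INTER_CUBIC)[:,:,::-1])
E
```

```text
top red (354, 150, 13, 31) ((359.8528137207031, 165.1151123046875), (29.928247451782227, 11.423990249633789), 87.51044464111328) [ 581.  -271.6   75.1   28.1    1.3]
side red (242, 168, 23, 17) ((253.0, 176.0), (16.0, 22.0), 90.0) [ 568.5 -227.7  110.5   63.1  -72.2]
yel [517.8   3.8  71.1  25.6   9.8]
blue [ 583.1 -273.6  264.3  123.5    1.4] ((354.6276550292969, 172.53152465820312), (95.98550415039062, 46.00609588623047), 87.92996978759766)
top trayfloor [521.  301.5 281.9 109.1   6.6] ((144.63449096679688, 196.1138153076172), (102.14594268798828, 39.77878952026367), 85.2363510131836)
side trayfloor [523.3 291.5 279.4  97.6   6.7] ((184.98785400390625, 333.5858154296875), (154.053466796875, 39.16725540161133), 8.063246726989746)
```

View pics/crop1.png

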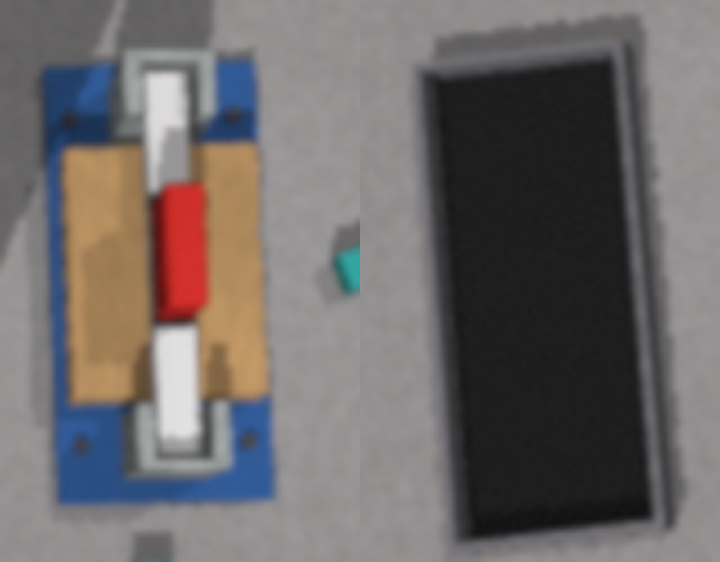

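View pics/crop2.png

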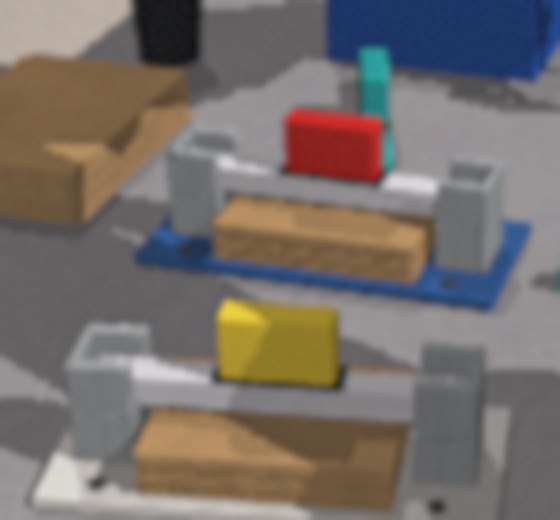

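The crop confirms it: a red handle on an aluminium bar over the blue base, in the brackets. Next I refine the handle's top face, which is brighter than its sides, cross-check it with the side view, and check that the planned poses can be reached.

```bash
cat >> h.py <<'E'
from scipy.spatial.transform import Rotation as Ro
def ori(yaw,flip=1):
    z=flip*np.array([-np.sin(yaw),np.cos(yaw),0]);y=np.array([0,0,-1.]);x=np.cross(y,z)
    return Ro.from_matrix(np.c_[x,y,z]).as_quat()
E
python3 - <<'E'
import pickle
from h import *
from workcell import kinematics
d=pickle.load(open("cam0.pkl","rb"));t,s=d["top"],d["side"]
print(t["frame"][165,350:372].tolist())
for v in(190,205,220):
    m=mask(t,(0,150,v),(8,255,255),(330,120,390,225))|mask(t,(172,150,v),(180,255,255),(330,120,390,225));print(v,rect(t,big(m),.106))
# alu bar top face z=.062
for v in(190,):
    for roi in((345,120,375,150),(345,182,375,215)):
        m=mask(t,(0,0,v),(180,40,255),roi);print("alu",rect(t,big(m),.062))
# predicted handle corners in both views for a guess
p0=np.array([.581,-.273]);a=np.deg2rad(1.4)
for n,c in d.items():
    for dz in(-.022,.022):
        print(n,[np.round(proj(c,[p0[0]+np.cos(a)*i-np.sin(a)*j,p0[1]+np.sin(a)*i+np.cos(a)*j,.084+dz]),1).tolist() for i,j in((-.035,-.012),(-.035,.012),(.035,.012),(.035,-.012))])
for f in(1,-1):
    for p,y in((( .581,-.273,.18),1.4),((.581,-.273,.082),1.4),((.522,.298,.26),6.6),((.522,.298,.047),6.6)):
        q=kinematics.solve_ik(list(p),ori(np.deg2rad(y),f));print(f,p,None if q is None else np.round(q,2))
E
```

```text
[[157, 124, 84], [152, 121, 84], [131, 108, 84], [97, 78, 71], [83, 40, 39], [98, 21, 19], [136, 27, 25], [177, 38, 35], [200, 44, 39], [207, 45, 41], [209, 47, 43], [209, 47, 43], [209, 48, 43], [209, 48, 43], [203, 53, 44], [186, 76, 55], [172, 111, 75], [175, 133, 90], [176, 138, 93], [176, 138, 93], [176, 138, 93], [176, 138, 93]]
190 [ 5.824e+02 -2.766e+02  6.270e+01  1.960e+01 -4.000e-01]
205 [ 582.4 -275.7   57.8   12.3   -1.1]Traceback (most recent call last):
  File "<stdin>", line 7, in <module>
  File "h.py", line 13, in big
    cs,_=cv2.findContours(m,cv2.RETR_EXTERNAL,cv2.CHAIN_APPROX_NONE);return max(cs,key=cv2.contourArea)
                                                                            ~~~^^^^^^^^^^^^^^^^^^^^^^^^
ValueError: max() iterable argument is empty
```

```bash
python3 - <<'E'
import pickle
from h import *
from workcell import kinematics
d=pickle.load(open("cam0.pkl","rb"));t,s=d["top"],d["side"]
print(np.round([onz(t,(u,165),.106) for u in(356.4,360.8,365)],4).tolist())
print(t["frame"][145:186,361,0].tolist())
for roi in((345,120,375,150),(345,182,375,215)):
    m=mask(t,(0,0,185),(180,40,255),roi);print("alu",rect(t,big(m),.062))
p0=np.array([.581,-.274]);a=np.deg2rad(1.4)
for n,c in d.items():
    for dz in(-.022,.022):
        print(n,[np.round(proj(c,[p0[0]+np.cos(a)*i-np.sin(a)*j,p0[1]+np.sin(a)*i+np.cos(a)*j,.084+dz]),1).tolist() for i,j in((-.035,-.012),(-.035,.012),(.035,.012),(.035,-.012))])
for f in(1,-1):
    for p,y in((( .581,-.273,.18),1.4),((.581,-.273,.082),1.4),((.522,.298,.26),6.6),((.522,.298,.047),6.6)):
        q=kinematics.solve_ik(list(p),ori(np.deg2rad(y),f));print(f,p,None if q is None else np.round(q,2))
E
```

```text
[[0.5811, -0.2631, 0.106], [0.5811, -0.2739, 0.106], [0.581, -0.2843, 0.106]]
[139, 140, 139, 140, 138, 149, 183, 203, 207, 207, 207, 207, 207, 207, 207, 207, 208, 208, 208, 209, 209, 209, 210, 209, 210, 210, 210, 210, 210, 210, 210, 210, 201, 174, 146, 110, 86, 136, 195, 220, 223]
alu [ 666.2 -272.3   56.    18.2   -1. ]
alu [ 512.6 -275.9   62.3   20.5   -1. ]
top [[363.0, 182.0], [353.7, 182.2], [352.5, 155.5], [361.8, 155.3]]
top [[366.3, 178.9], [356.6, 179.2], [355.3, 151.3], [365.1, 151.0]]
side [[266.7, 182.6], [264.4, 185.9], [241.3, 183.2], [244.0, 179.9]]
side [[266.6, 168.7], [264.3, 171.9], [240.8, 169.2], [243.5, 166.1]]
1 (0.581, -0.273, 0.18) [-0.44  0.45  1.66 -0.    1.04 -2.04]
1 (0.581, -0.273, 0.082) [-0.44  0.57  1.71 -0.    0.86 -2.04]
1 (0.522, 0.298, 0.26) [ 0.52  0.31  1.67 -0.    1.16 -1.17]
1 (0.522, 0.298, 0.047) [ 0.52  0.57  1.82 -0.    0.75 -1.17]
-1 (0.581, -0.273, 0.18) [-0.44  0.45  1.66 -0.    1.04  1.1 ]
-1 (0.581, -0.273, 0.082) [-0.44  0.57  1.71 -0.    0.86  1.1 ]
-1 (0.522, 0.298, 0.26) [ 0.52  0.31  1.67 -0.    1.16  1.97]
-1 (0.522, 0.298, 0.047) [ 0.52  0.57  1.82 -0.    0.75  1.97]
```

The predicted handle corners match the image edges in both views to about 1 px, giving the grip at (0.5825, -0.274) with a yaw of 1.4°. I'll grasp now.

```bash
python3 - <<'E'
from h import *
from workcell import bot,hand,get_obs,vision
o=ori(np.deg2rad(1.4),-1)
bot.reach([.5825,-.274,.19],o)
hand.move_gripper(.06,50)
bot.servo_line([.5825,-.274,.083],velocity=.1)
a=get_obs();print(a["time_s"],a["position"],a["wrist_force"],a["gripper_width"])
c={n:vision.read_camera(n)["frame"] for n in("top","side")}
cv2.imwrite("pics/pre.png",np.hstack([cv2.resize(c["top"][80:240,280:440],(400,400)),cv2.resize(c["side"][80:240,170:330],(400,400))])[:,:,::-1])
E
```

```text
3.3833 [ 0.58298976 -0.27424944  0.08372421] [-0.35763194  0.54756193  0.54907985] 0.06004606049278593
```

View pics/pre.png

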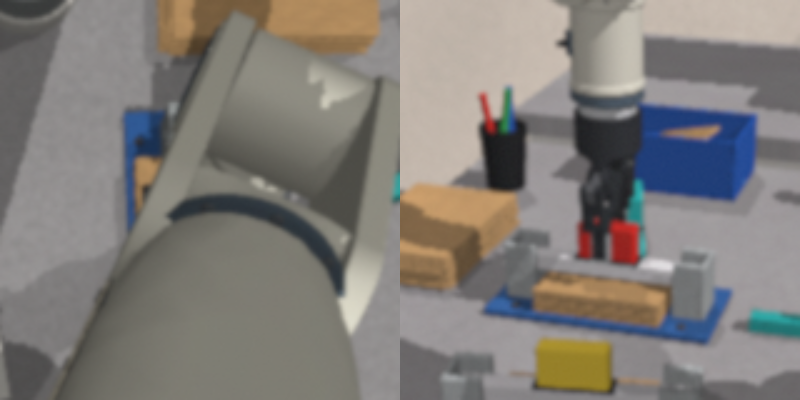

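The side crop shows the finger at crop x≈600 in front of the handle, which spans 580–640. Allowing for parallax that is centred, and there is no contact force. I'll close and lift.

```bash
python3 - <<'E'
from h import *
from workcell import bot,hand,get_obs,vision
def st(l):
    a=get_obs();print(l,round(a["time_s"],2),a["position"].round(4),a["wrist_force"].round(2),a["ft_torque"].round(3),round(a["gripper_width"],4))
hand.move_gripper(0.0,60);st("closed")
p=get_obs()["position"]
bot.servo_line([p[0],p[1],p[2]+.02],velocity=.05);st("20")
bot.servo_line([p[0],p[1],.26],velocity=.12);st("up")
c={n:vision.read_camera(n)["frame"] for n in("top","side")}
cv2.imwrite("pics/lift.png",np.hstack([cv2.resize(c["top"][60:260,260:460],(400,400)),cv2.resize(c["side"][20:220,150:350],(400,400))])[:,:,::-1])
E
```

```text
closed 3.89 [ 0.5826 -0.2741  0.0833] [-1.61 -0.8   3.41] [ 0.108  0.07  -0.079] 0.0236
20 4.45 [ 0.5827 -0.2741  0.1035] [-0.16 -0.01 -3.01] [ 0.028 -0.03  -0.088] 0.0233
up 5.91 [ 0.5822 -0.2739  0.2591] [-0.07  0.36 -3.68] [-0.05   0.032  0.039] 0.0233
```

View pics/lift.png

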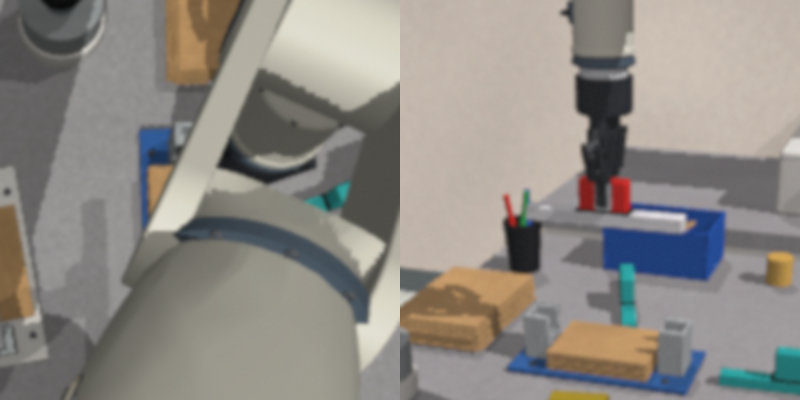

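The side crop shows the bar out of both brackets, level and parallel to the holder. Wrist load is about 3.6 N, which fits 0.35 kg. I'll carry it to the tray.

```bash
python3 - <<'E'
from h import *
from workcell import bot,hand,get_obs,vision
def st(l):
    a=get_obs();print(l,round(a["time_s"],2),a["position"].round(4),a["wrist_force"].round(2),a["ft_torque"].round(3),round(a["gripper_width"],4))
o=ori(np.deg2rad(6.6),-1)
bot.servo_line([.522,.298,.26],ori=o,velocity=.17);st("over")
bot.servo_line([.522,.298,.085],velocity=.12);st("low")
c={n:vision.read_camera(n)["frame"] for n in("top","side")}
cv2.imwrite("pics/low.png",np.hstack([cv2.resize(c["top"][90:290,60:260],(400,400)),cv2.resize(c["side"][190:390,80:280],(400,400))])[:,:,::-1])
E
```

```text
over 9.54 [0.5221 0.2977 0.26  ] [ 0.07 -0.08 -3.14] [-0.068 -0.025 -0.006] 0.0233
low 11.15 [0.5225 0.2983 0.0858] [-0.27 -0.19 -3.08] [-0.008 -0.002 -0.005] 0.0231
```

View pics/low.png

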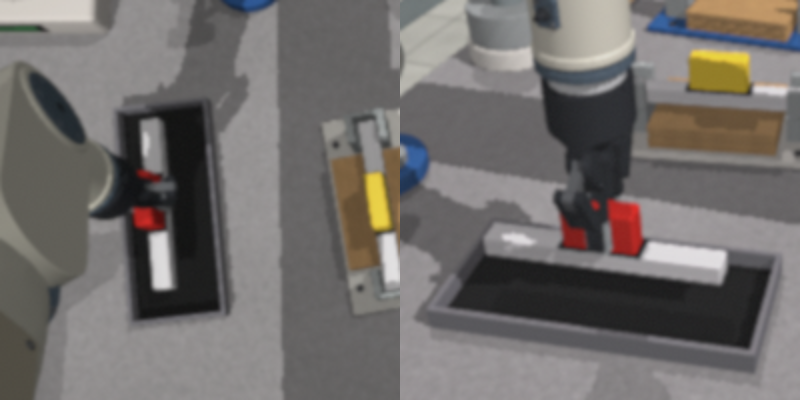

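The bar is level and aligned above the tray, with both ends inside the walls. I'll lower it slowly until it touches.

```bash
python3 - <<'E'
from h import *
from workcell import bot,hand,get_obs,vision
def st(l):
    a=get_obs();print(l,round(a["time_s"],2),a["position"].round(4),a["wrist_force"].round(2),a["ft_torque"].round(3),round(a["gripper_width"],4));return a
bot.servo_line([.522,.298,.0505],velocity=.08);st("near")
z=.0505
while z>.044:
    z-=.001;bot.servo_line([.522,.298,z],velocity=.02);bot.dwell(.05);a=st("z%.4f"%z)
    if a["wrist_force"][2]>-.5:break
bot.dwell(.2);st("rest")
hand.move_gripper(.05);st("open")
bot.servo_line([.522,.298,.20],velocity=.1)
bot.goto_joints([-.9,.25,1.63,0,1.2,0]);st("away")
c={n:vision.read_camera(n) for n in("top","side")}
import pickle;pickle.dump(c,open("cam1.pkl","wb"))
for n in c: cv2.imwrite(f"pics/end_{n}.png",c[n]["frame"][:,:,::-1])
E
```

```text
near 11.83 [0.5218 0.2979 0.0499] [ 0.31  1.25 -2.47] [ 0.042 -0.004  0.001] 0.0233
z0.0495 12.13 [0.5222 0.2981 0.0498] [ 1.26  0.19 -3.13] [0.027 0.057 0.027] 0.0232
z0.0485 12.43 [0.522  0.298  0.0485] [-0.5   0.83 -4.21] [0.004 0.064 0.027] 0.0231
z0.0475 12.73 [0.5219 0.298  0.0474] [-0.07  0.77 -3.71] [-0.001  0.002  0.073] 0.0233
z0.0465 13.03 [0.522  0.298  0.0465] [-0.18  0.08 -2.84] [0.013 0.019 0.003] 0.0236
z0.0455 13.33 [0.522  0.298  0.0463] [-3.26 -2.21  6.05] [-0.256  0.404  0.002] 0.0231
rest 13.53 [0.522  0.298  0.0464] [-3.47 -1.43  6.17] [-0.286  0.398  0.005] 0.0237
open 13.91 [0.5221 0.2981 0.0455] [-0.15 -0.39  0.05] [-0.01   0.011  0.05 ] 0.0503
away 18.41 [ 0.3831 -0.4793  0.3131] [ 0.58 -1.37  1.01] [ 0.037  0.009 -0.08 ] 0.05
```

View pics/end_top.png

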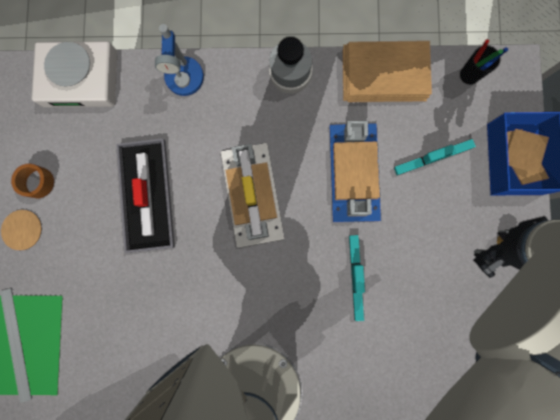

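View pics/end_side.png

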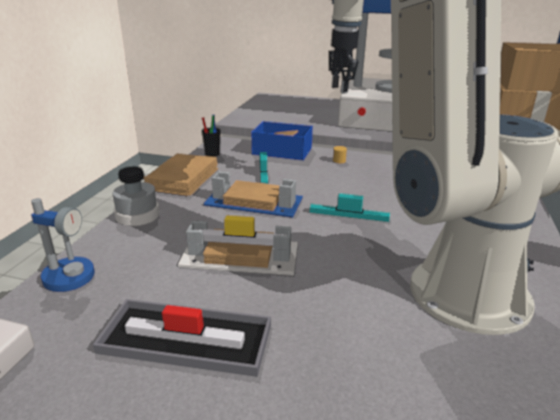

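The bar lies flat in the tray at top (144,195) and side (184,325), handle up and clear of the walls. The blue brackets are empty, the yellow bar is still at (249,190), the turquoise ones haven't moved, and the arm is clear.

```bash
python3 - <<'E'
from workcell import bot,hand_in
bot.dwell(.3);print(hand_in())
E
```

```text
the job is handed in; nothing more can be done
None
```

The red-handled bar is out of the blue holder and lying flat in the black-lined tray, handle up. I handed the job in at about 19 s.

- **Lift:** I gripped the handle with 60 N and lifted it straight up by about 175 mm. The side picture at the top of the lift showed the bar level and clear of both brackets.
- **Placing:** I carried it over the yellow bar and lowered it slowly until it touched at the expected height, pressing with about 6 N upward on the wrist. Then I opened the gripper and moved away.
- **Last checks:** After release, both cameras showed the bar inside the tray walls and the blue brackets empty. The yellow bar was still in the white holder, the turquoise bars had not moved, and the arm was touching nothing. No check failed or disagreed; `hand_in()` reports no verdict.

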